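# Release a drawer knob from the two-key feeder

### The arm

A 6-joint arm with a two-finger parallel gripper is mounted at the origin on the work surface. World frame = base frame: x ahead of the robot, y to its left, z up, the work surface at z = 0. Lengths are in m, angles in rad, forces in N, time in s.
With the tool pointing down it reaches from about 0.35 to 0.975 m from the base axis. Payload 7.1 kg.
Tool frame: the origin (TCP) lies midway between the tips of the shut fingers; the grasp point (between the pads) lies 19 mm behind it (robot.tcp_to_grasp is the distance from the TCP to the grasp point, in m); z points along the fingers, y is the direction in which the jaws open and shut (so a half turn about z gives the same grasp; the last joint's range is limited). The gripper opens to 88 mm and grips with 3 to 60 N. Pads are 20 mm wide; open, the fingers measure 115 mm over their backs; the gripper's body (75 mm by 178 mm) begins 61 mm behind the grasp point.
Start: joints at [1.302, 0.423, 1.63, -0, 1.089, -0.019], TCP at [0.154, 0.606, 0.223] pointing down, gripper open.
Joint ranges: [-3, 3], [-0.9, 2.11], [0.09, 2.58], [-1.31, 4.45], [0.11, 2.69], [-2.54, 2.54]. Speed limits (rad/s): [2.39, 2.39, 3.01, 3.14, 3.14, 3.14].

### API

Orientations are given as a unit quaternion [w, x, y, z].
In Python, from bench import telemetry, eyes, job, models, robot gives the robot as it stands.
- The arm moves only by the tool move_arm, never from a script. Its argument "moves" is a list that holds one entry, the list of rows, each a list of 7 numbers: the finger opening in m, from 0 to 0.0878, then the shift along the tool's x, y, z in m, then the turn, a rotation vector about the tool's x, y, z in degrees. A call has exactly 5 rows; each row is the pose to reach, as a shift and turn from the pose commanded when the call began, along the tool's axes at that moment; what a row does not reach only later rows make up. A row lasts 1/8 s, in which the tool goes at most 62.5 mm and 10.7 degrees, less where a joint would pass 70% of its speed; a pose out of reach is approached as far as the arm can. A call with a gripper value outside its range is refused whole. The fingers move at their own pace and stop on an object; "grip_force" is the grip in N (left out, the last holds). Time passes only in rows, so rows that repeat a pose let the fingers close, or fill a call up. It gives the time, the measured TCP pose, the force and the opening at its end, in the units of the state.
- telemetry.get_obs(): the state, without advancing time (a new reading comes with each control period).
- eyes.snapshot(name): name is "scene" or "side" or "wrist"; returns a dict with "img" (400x640x3 uint8, red, green, blue), "mtx" (3x3 intrinsics, pixels), "T" (4x4, takes a point from camera to world coordinates). Camera axes: x right, y down, z forward; pixel columns grow to the right and rows downward; lengths in m; the calibration is good to about 2 mm. A picture is of the moment at which its call begins. There is no depth.
- job.hand_in(): hands the job in, once; it reports no verdict.
Trained networks look in a picture, given as the dict that the camera call returned (one of the last four; its "shot" number tells which), for a name from the list of things; names that differ only in an ending like _2 or _b are one class to them, and where a whole thing is asked for, a point or a joint stands for the part that bears it (a point fixed in the world has none). Each returns a list of dicts, best first, with "confidence" (0 to 1); they miss things now and then, are a little off and sometimes report something else, mostly with a low value. They report only what shows in the picture. A call takes as long as a camera call.
- models.spot_in(thing, picture): "bbox" ([left, top, right, bottom] in pixels, round what is visible of it).
- models.regions_of(thing, picture): "mask" (400x640 bool, what is visible of it) and "bbox" ([left, top, right, bottom] in pixels, round what is visible of it).
- models.spot_point(thing, picture): "centre" ([column, row] in pixels: a listed point, or the origin of a listed thing).
The state is a dict: "clock": time; "qpos": joint angles; "joint_vel": joint speeds; "tau": joint torques, N m; "tool_pos": TCP position; "eef_rot": TCP orientation; "contact_force": force on the tool from outside, world axes, zero at the start; "ft_torque": the same for the moment, N m; "grip_width": finger opening in m.
Only numpy, scipy, OpenCV 4.12 (cv2) and the standard library are available. Lean on these libraries where they do the work, as an engineer would, in place of code of your own. Each camera call takes 0.05 s, during which the arm holds its last target.

### The job

With the fingertips, push the blue catch tray along its rails, fully home under the chute mouth. Then press the feeder's two yellow keys together, one fingertip on each, and keep both fully down until the red knob ball has rolled into the tray and come to rest there; then let go of both keys. Do not touch the ball, and leave the other things on the bench where they are.

Things in the scene. Friction and masses are not known exactly. Their poses are not given: they have to be found in the camera images.
- feeder: Knob feeder fixed to the bench, about 205 x 360 mm: plywood base, grey key block on the robot's side, sloping aluminium chute behind it. Stands level, yaw within 0.3. Origin on the bench (z 0) below its middle; x points from the keys to the chute, y left along the chute. In this frame, mm: key centres (-65, +-30); key block x -103 to -27, y -75 to 75, top z 46; tray rails along x at y -155.
- chute_mouth (a point): Middle of the chute floor's lower, right-hand end: feeder frame x 52, y -118, z 50 mm. From here the chute (52 mm wide outside) rises at 6 degrees along the feeder's y to y 150. Its side walls stand 22 mm above its floor (tops z 72 at the mouth, z 100 at the left end; end wall to z 111). The waiting ball's top is at z 108 mm.
- key_left_top (a point): Centre of the flat top of the left (+y) yellow round key, 28 mm across, on a black housing 44 mm across; 70 mm above the bench when up, 12 mm above its housing. The keys stand 60 mm apart, centre to centre, along the feeder's y: fingertips lined up with that axis, middles about 60 mm apart (inner faces 40 to 50 mm apart), land on both.
- key_right_top (a point): The same for the right (-y) yellow key.
- key_left (a joint): Left key's travel down in m: 0 up, 0.008 fully down. Spring 1.5 N at first, 5 N fully down; springs back when let go. It draws down one of the two steel pins in the chute, each of which alone holds the ball back; the pin is out of the ball's way from about 0.0056.
- key_right (a joint): The same for the right key and the other pin.
- tray (a joint): How far the blue catch tray is pulled out from home along its rails, in m, towards the robot (feeder's -x): 0 is home against a stop, under the chute mouth; 0.075 fully out; it starts 0.045 to 0.072 out. Friction about 1.5 N; stays where it is left.
- tray_front (a point): Middle of the outer, robot-side face of the tray's upright front wall, 37 mm above the bench. That wall is 80 mm wide (along the feeder's y), 6 mm thick, and reaches from 6 to 68 mm above the bench; push it along the feeder's +x. With the tray home this point is at x 12, y -155, z 37 mm in the feeder's frame.
- tray_floor (a point): Centre of the tray's inner floor, 11 mm above the bench. The tray is 80 x 80 mm outside, about 70 x 70 mm inside; its back wall and the wall by the chute are 34 mm high, the right-hand wall 55 mm. Home: x 52, y -155 mm in the feeder's frame.
- ball: Red lacquered wooden drawer-knob ball, 40 mm across, about 24 g, loose. Its origin is a point on its surface that turns as it rolls: use ball_center. It waits in the chute behind two steel pins. Must not be touched.
- ball_center (a point): The ball's centre. Waiting: feeder frame x 52, y 50, z 88 mm. At rest in the tray it is 31 mm above the bench and within 15 mm of the tray's middle.
- tape: Bystander: yellow ring of adhesive-tape core, 90 mm across, 24 mm high, left of the feeder; origin under its centre.
- glue: Bystander: jar with red cap, 56 mm across, 85 mm high; origin under its centre.
- offcut: Bystander: light wood offcut 160 x 45 x 22 mm lying beyond the feeder; origin under its centre.
- screwdriver: Bystander: screwdriver lying on the right of the bench, about 200 mm long.
- pot: Bystander: open white plastic pot, 90 mm across, 80 mm high, on the right of the bench; origin under its centre.
- plane: Bystander: wooden hand plane 200 x 55 mm, 95 mm high, on the left of the bench; origin under its centre.

How it is judged:
By the outcome, as a careful person would: the job done as asked, in the order asked, and still so for the second after the job is handed in, with the robot touching nothing.
It also fails if it takes over 48 s, if anything falls off the work surface, if the arm or the gripper's body presses on something with over 40 N, if the wrist force passes 120 N, or if a joint passes its speed limit or range.

## Working session

There is one attempt and no reset: what is moved stays moved. The work goes in short steps, Python scripts to look and compute and a tool call to move; the robot and the scene stay as the last step left them, time stands still between calls to the robot, and variables do not carry over. Pictures are saved under pics/ and viewed, and the job is handed in when it is done.

Besides the shell and the picture viewer there is one more tool, called after "Request:" as name(argument=value, ...), one argument or row to a line, values as JSON. move_arm: Moves the arm, as the interface text tells. Its arguments: {"type":"object","properties":{"moves":{"type":"array"},"grip_force":{"type":"number"}},"required":["moves"]}

```bash
mkdir -p pics; ls; cat > h.py <<'E'
import numpy as np, cv2
from bench import telemetry, eyes, job, models, robot
def snap(n,f):
    p=eyes.snapshot(n); cv2.imwrite('pics/'+f,p['img'][:,:,::-1]); return p
def onplane(p,px,z):
    K=np.array(p['mtx']);T=np.array(p['T']); d=T[:3,:3]@np.linalg.inv(K)@np.array([px[0],px[1],1]); o=T[:3,3]
    return o+d*(z-o[2])/d[2]
def proj(p,X):
    K=np.array(p['mtx']);T=np.array(p['T']); c=T[:3,:3].T@(np.array(X)-T[:3,3]); u=K@c; return u[:2]/u[2]
E
python3 - <<'E'
from h import *
o=telemetry.get_obs(); print(o['clock'],o['tool_pos'],o['eef_rot'],o['grip_width'])
for n in ['scene','side']:
    p=snap(n,n+'0.png'); print(n,p['T'])
    for t,z in [('chute_mouth',.05),('key_left_top',.07),('key_right_top',.07),('tray_front',.037),('tray_floor',.011),('ball_center',.088),('feeder',0)]:
        r=models.spot_point(t,p)
        for q in r[:2]: print(t,q['centre'],round(q['confidence'],2),onplane(p,q['centre'],z).round(4))
E
```

```text
pics
0.0 [0.15432041 0.60509081 0.22192886] [-1.07881137e-04  1.24554288e-01  9.92212514e-01 -7.38425139e-04] 0.08794809212521831
scene [[-0.31754764  0.77685454 -0.54374674  1.20511323]
 [ 0.94820864  0.25531128 -0.18898815  0.23489185]
 [-0.00799163 -0.5755981  -0.81769368  0.97842138]
 [ 0.          0.          0.          1.        ]]
chute_mouth [492.2, 234.2] 0.51 [0.5432 0.4534 0.05  ]
chute_mouth [308.2, 215.6] 0.31 [0.6331 0.0043 0.05  ]
key_left_top [325.1, 179.0] 0.44 [0.522  0.0132 0.07  ]
key_right_top [299.5, 172.0] 0.63 [ 0.5207 -0.0594  0.07  ]
key_right_top [307.2, 208.2] 0.62 [ 6.251e-01 -6.000e-04  7.000e-02]
tray_front [258.8, 177.7] 0.87 [ 0.5497 -0.1695  0.037 ]
tray_floor [250.6, 190.6] 0.57 [ 0.5807 -0.1844  0.011 ]
ball_center [307.6, 212.4] 0.53 [0.6481 0.0092 0.088 ]
ball_center [256.1, 171.6] 0.17 [ 0.5685 -0.1624  0.088 ]
feeder [304.6, 211.6] 0.84 [ 0.5931 -0.0217  0.    ]
side [[ 0.76406208 -0.36361994  0.53290682 -0.09769771]
 [-0.64498933 -0.41253173  0.6432778  -0.81637569]
 [-0.01406766 -0.83522339 -0.54973083  0.81280716]
 [ 0.          0.          0.          1.        ]]
chute_mouth [378.5, 249.0] 0.8 [ 0.6162 -0.1563  0.05  ]
key_right_top [318.7, 239.4] 0.65 [ 0.517  -0.0545  0.07  ]
tray_front [358.2, 271.2] 0.73 [ 0.5356 -0.1721  0.037 ]
tray_front [387.4, 232.4] 0.37 [ 0.693  -0.1123  0.037 ]
tray_floor [375.2, 275.6] 0.65 [ 0.5759 -0.1878  0.011 ]
ball_center [339.5, 201.7] 0.66 [0.6446 0.0148 0.088 ]
feeder [334.9, 247.6] 0.74 [ 0.5839 -0.0363 -0.    ]
```

View pics/scene0.png

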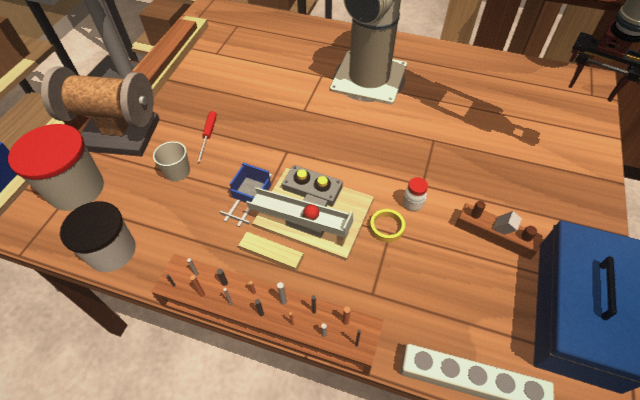

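View pics/side0.png

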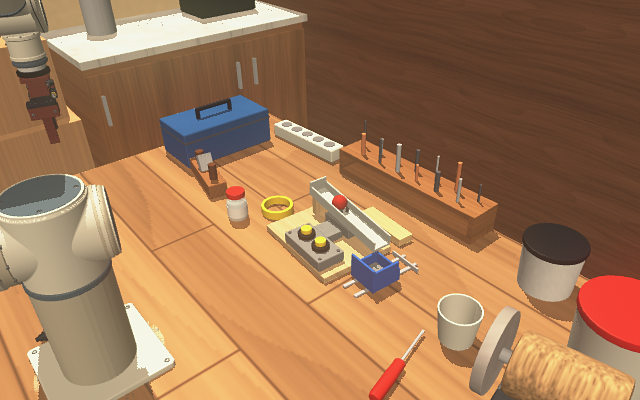

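The scene view shows the keys at about (302,174) and (322,182), the ball at (312,212) and the tray at (250,183). In the side view the keys are at (307,230) and (320,242). I'll fit the feeder pose from colour blobs in both views.

```bash
python3 - <<'E'
from h import *
from scipy.optimize import least_squares
obs=[]
for n,box in [('scene',(230,150,370,260)),('side',(260,160,430,310))]:
    p=snap(n,n+'1.png'); im=p['img']; x0,y0,x1,y1=box
    cv2.imwrite(f'pics/{n}1c.png',cv2.resize(im[y0:y1,x0:x1,::-1],None,fx=5,fy=5,interpolation=cv2.INTER_CUBIC)[:600,:800])
    hsv=cv2.cvtColor(im,cv2.COLOR_RGB2HSV)
    kb={'scene':(285,160,340,195),'side':(290,218,335,255)}[n]
    def blobs(m,b):
        mm=np.zeros(m.shape,np.uint8); mm[b[1]:b[3],b[0]:b[2]]=m[b[1]:b[3],b[0]:b[2]]
        k,l,s,c=cv2.connectedComponentsWithStats(mm); 
        return [(s[i].tolist(),c[i]) for i in range(1,k) if s[i][4]>15]
    H,S,V=hsv[:,:,0],hsv[:,:,1],hsv[:,:,2]
    y=blobs((H>23)&(H<35)&(S>170)&(V>90),kb)
    r=blobs(((H<6)|(H>172))&(S>150),(295,190,350,222))
    print(n,y,r)
    y=sorted(y,key=lambda b:b[1][0]); r=max(r,key=lambda b:b[0][4])
    kr,kl=(y[0],y[1]) if n=='scene' else (y[1],y[0])
    bb=lambda b:np.array([b[0][0]+b[0][2]/2-.5,b[0][1]+b[0][3]/2-.5])
    obs+=[(p,(-.065,.03,.066),kl[1]),(p,(-.065,-.03,.066),kr[1]),(p,(.052,.05,.088),bb(r))]
def W(v,X):
    c,s=np.cos(v[2]),np.sin(v[2]); return [v[0]+c*X[0]-s*X[1],v[1]+s*X[0]+c*X[1],X[2]]
def f(v): return np.concatenate([proj(p,W(v,X))-u for p,X,u in obs])
s=least_squares(f,[.59,-.03,0.]); print(s.x, f(s.x).round(1))
v=s.x
for nm,X in dict(kl=(-.065,.03,.07),kr=(-.065,-.03,.07),mouth=(.052,-.118,.05),trayhome=(.012,-.155,.037)).items(): print(nm,np.round(W(v,X),4))
for i,n in [(0,'scene'),(3,'side')]:
    p=obs[i][0]; im=p['img'][:,:,::-1].copy(); im=cv2.resize(im,None,fx=4,fy=4,interpolation=cv2.INTER_CUBIC)
    pts=[(-.065,.03,.07),(-.065,-.03,.07),(.052,-.118,.05),(-.103,-.075,.046),(-.103,.075,.046),(-.027,.075,.046),(-.027,-.075,.046)]
    for q in (0,.045,.06,.072): pts+=[(.012-q,-.155-.04,.068),(.012-q,-.155+.04,.068)]
    for X in pts: cv2.circle(im,tuple(int(a) for a in proj(p,W(v,X))*4+2),3,(255,0,255),-1)
    x0,y0=(220,150) if n=='scene' else (250,170)
    cv2.imwrite(f'pics/{n}1o.png',im[y0*4:y0*4+480,x0*4:x0*4+720])
E
```

```text
scene [] [([304, 205, 15, 14, 178], array([311.03932584, 211.47752809]))]Traceback (most recent call last):
  File "<stdin>", line 18, in <module>
IndexError: list index out of range
```

```bash
python3 - <<'E'
import cv2
for n,pts in [('scene',[(302,174),(322,182),(322,184)]),('side',[(307,230),(320,242)])]:
    im=cv2.imread(f'pics/{n}0.png'); h=cv2.cvtColor(im,cv2.COLOR_BGR2HSV)
    for x,y in pts: print(n,x,y,h[y-3:y+4:2,x].tolist())
    x0,y0=(220,150) if n=='scene' else (250,170)
    cv2.imwrite(f'pics/{n}0c.png',cv2.resize(im[y0:y0+120,x0:x0+180],None,fx=4,fy=4,interpolation=cv2.INTER_CUBIC))
E
```

```text
scene 302 174 [[31, 145, 237], [31, 145, 238], [31, 146, 237], [21, 174, 198]]
scene 322 182 [[31, 146, 238], [31, 144, 238], [31, 146, 234], [20, 174, 167]]
scene 322 184 [[31, 144, 238], [31, 146, 234], [20, 174, 167], [14, 89, 63]]
side 307 230 [[30, 172, 245], [30, 167, 246], [23, 185, 226], [21, 187, 221]]
side 320 242 [[30, 171, 245], [30, 166, 246], [23, 185, 228], [21, 184, 219]]
```

```bash
cat > fit.py <<'E'
from h import *
from scipy.optimize import least_squares
obs=[]
for n in ['scene','side']:
    p=snap(n,n+'1.png'); im=p['img']
    hsv=cv2.cvtColor(im,cv2.COLOR_RGB2HSV)
    kb={'scene':(285,160,340,195),'side':(290,218,335,255)}[n]
    def blobs(m,b):
        mm=np.zeros(m.shape,np.uint8); mm[b[1]:b[3],b[0]:b[2]]=m[b[1]:b[3],b[0]:b[2]]
        k,l,s,c=cv2.connectedComponentsWithStats(mm)
        return [(s[i].tolist(),c[i]) for i in range(1,k) if s[i][4]>15]
    H,S,V=[hsv[:,:,i] for i in range(3)]
    y=blobs((H>20)&(H<40)&(S>150)&(V>60),kb)
    r=blobs(((H<6)|(H>172))&(S>150),(295,190,350,222))
    print(n,y,r)
    y=sorted(sorted(y,key=lambda b:-b[0][4])[:2],key=lambda b:b[1][0]); r=max(r,key=lambda b:b[0][4])
    kr,kl=(y[0],y[1]) if n=='scene' else (y[1],y[0])
    bb=lambda b:np.array([b[0][0]+b[0][2]/2-.5,b[0][1]+b[0][3]/2-.5])
    obs+=[(p,(-.065,.03,.066),bb(kl)),(p,(-.065,-.03,.066),bb(kr)),(p,(.052,.05,.088),bb(r))]
def W(v,X):
    c,s=np.cos(v[2]),np.sin(v[2]); return [v[0]+c*X[0]-s*X[1],v[1]+s*X[0]+c*X[1],X[2]]
def f(v): return np.concatenate([proj(p,W(v,X))-u for p,X,u in obs])
s=least_squares(f,[.59,-.03,0.]); print(s.x, f(s.x).round(1))
v=s.x
for nm,X in dict(kl=(-.065,.03,.07),kr=(-.065,-.03,.07),mouth=(.052,-.118,.05),trayhome=(.012,-.155,.037)).items(): print(nm,np.round(W(v,X),4))
for i,n in [(0,'scene'),(3,'side')]:
    p=obs[i][0]; im=p['img'][:,:,::-1].copy(); im=cv2.resize(im,None,fx=4,fy=4,interpolation=cv2.INTER_CUBIC)
    pts=[(-.065,.03,.07),(-.065,-.03,.07),(.052,-.118,.05),(-.103,-.075,.046),(-.103,.075,.046),(-.027,.075,.046),(-.027,-.075,.046)]
    for q in (0,.045,.06,.072): pts+=[(.012-q,-.155-.04,.068),(.012-q,-.155+.04,.068)]
    for X in pts: cv2.circle(im,tuple(int(a) for a in proj(p,W(v,X))*4+2),3,(255,0,255),-1)
    x0,y0=(220,150) if n=='scene' else (250,170)
    cv2.imwrite(f'pics/{n}1o.png',im[y0*4:y0*4+480,x0*4:x0*4+720])
E
python3 fit.py
```

```text
scene [] [([304, 205, 15, 14, 178], array([311.04494382, 211.43258427]))]Traceback (most recent call last):
  File "fit.py", line 17, in <module>
    kr,kl=(y[0],y[1]) if n=='scene' else (y[1],y[0])
           ~^^^
IndexError: list index out of range
```

```bash
sed -i 's/(H>20)&(H<40)&(S>150)&(V>60)/(H>=27)\&(H<40)\&(S>110)\&(V>150)/; s/,\.066)/,.070)/g' fit.py; python3 fit.py
```

```text
scene [([297, 169, 10, 8, 59], array([301.50847458, 172.93220339])), ([317, 176, 11, 8, 66], array([322.13636364, 179.56060606]))] [([304, 205, 15, 14, 177], array([311.07909605, 211.45762712]))]
side [([301, 225, 11, 6, 54], array([305.83333333, 227.53703704])), ([315, 236, 11, 7, 61], array([319.85245902, 239.26229508]))] [([332, 195, 15, 14, 149], array([339.09395973, 201.15436242]))]
[ 0.58784952 -0.02972376 -0.07758924] [-0.2 -0.3 -0.3 -0.1 -0.1  0.2 -0.2 -0.6 -0.1 -0.2 -0.1  0.1]
kl [0.5254 0.0052 0.07  ]
kr [ 0.5207 -0.0546  0.07  ]
mouth [ 0.6305 -0.1514  0.05  ]
trayhome [ 0.5878 -0.1852  0.037 ]
```

View pics/scene1o.png

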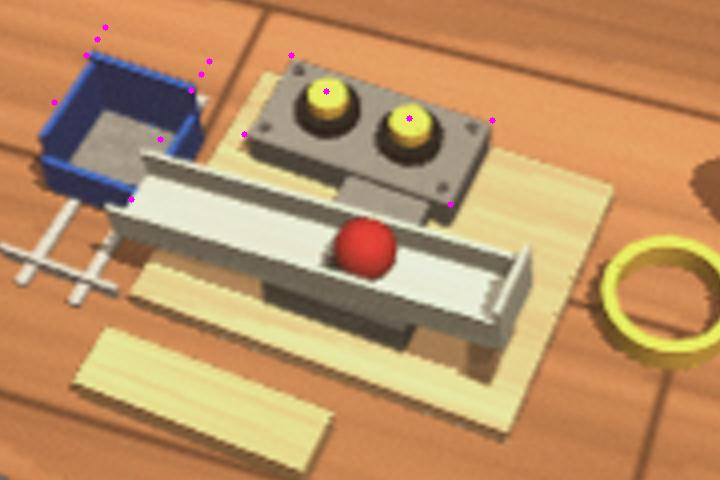

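View pics/side1o.png

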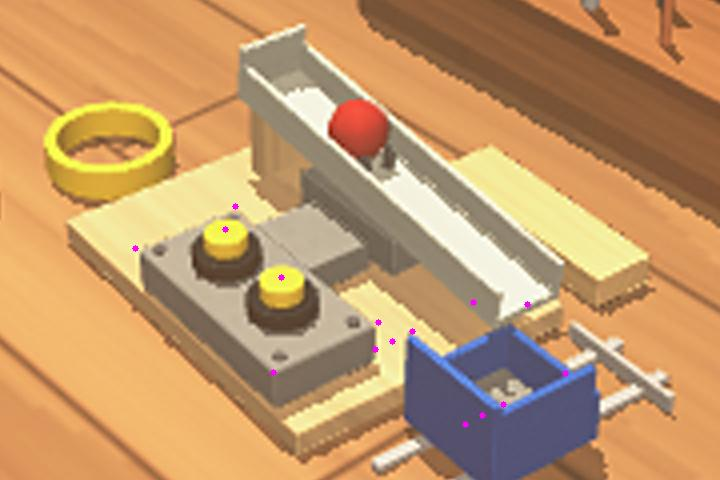

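```bash
cat >> fit.py <<'E'
def g(w): return np.concatenate([proj(p,np.array(W(w[:3],X))+[0,0,w[3]])-u for p,X,u in obs])
s=least_squares(g,[.59,-.03,0.,0]); print('dz',s.x,g(s.x).round(1))
E
python3 fit.py | tail -3
python3 - <<'E'
from h import *
p=snap('side','s2.png')
for t in ['key_left_top','key_right_top','tray_front','tray_floor']:
    print(t,[(q['centre'],q['confidence']) for q in models.spot_point(t,p)])
p=snap('wrist','w0.png'); print(p['T'],p['mtx'])
E
```

```text
mouth [ 0.6305 -0.1514  0.05  ]
trayhome [ 0.5878 -0.1852  0.037 ]
dz [ 5.87826356e-01 -2.96534105e-02 -7.77149452e-02 -5.57761865e-04] [-0.1 -0.2 -0.3  0.1 -0.1  0.3 -0.3 -0.4 -0.1 -0.  -0.2  0.3]
key_left_top [([304.1, 225.1], 0.51)]
key_right_top [([322.0, 237.0], 0.53)]
tray_front [([355.7, 274.2], 0.82)]
tray_floor [([371.6, 276.9], 0.82)]
[[ 2.47948300e-01  9.34208447e-01  2.56468748e-01  8.34946954e-02]
 [ 9.68773261e-01 -2.39074066e-01 -6.57416191e-02  6.24299003e-01]
 [-1.01349421e-04  2.64760588e-01 -9.64314171e-01  3.85822037e-01]
 [ 0.00000000e+00  0.00000000e+00  0.00000000e+00  1.00000000e+00]] [[333.73644141   0.         317.78663082]
 [  0.         333.73644141 203.53626492]
 [  0.           0.           1.        ]]
```

View pics/w0.png

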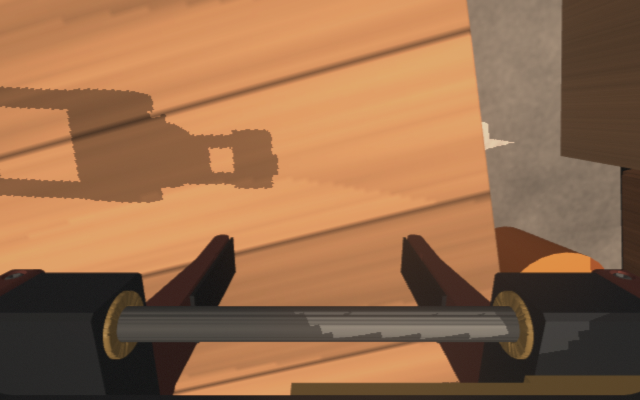

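```bash
cat > rel.py <<'E'
from h import *
from scipy.spatial.transform import Rotation as R
F=np.array([.58783,-.02966]); YAW=-.0777
def fw(x,y,z):
    c,s=np.cos(YAW),np.sin(YAW); return np.array([F[0]+c*x-s*y,F[1]+s*x+c*y,z])
def tool():
    o=telemetry.get_obs(); q=np.array(o['eef_rot']); return o,np.array(o['tool_pos']),R.from_quat(np.r_[q[1:],q[0]])
Rd=R.from_matrix(np.array([[-np.cos(YAW),-np.sin(YAW),0],[-np.sin(YAW),np.cos(YAW),0],[0,0,-1]]).T.T)
def rel(w):
    o,p,r=tool(); return (r.inv().apply(np.array(w)-p)*1000).round(1), np.degrees((r.inv()*Rd).as_rotvec()).round(2)
def fpos():
    o,p,r=tool(); c,s=np.cos(YAW),np.sin(YAW); d=p[:2]-F
    return np.array([c*d[0]+s*d[1],-s*d[0]+c*d[1],p[2]]).round(4)
E
python3 - <<'E'
from rel import *
print(Rd.as_matrix())
for w in [(.35,.5,.2),(.45,.35,.2),(.5,.2,.2),fw(-.1,-.155,.2),fw(-.1,-.155,.035)]: print(np.round(w,3),*rel(w))
E
```

```text
[[-0.99698287  0.07762184  0.        ]
 [ 0.07762184  0.99698287  0.        ]
 [ 0.          0.         -1.        ]]
[0.35 0.5  0.2 ] [-215.5  -54.    22.7] [ 0.    0.   -9.86]
[0.45 0.35 0.2 ] [-349.5 -174.6   22.7] [ 0.    0.   -9.86]
[0.5 0.2 0.2] [-435.1 -307.6   22.7] [ 0.    0.   -9.86]
[ 0.476 -0.176  0.2  ] [-505.  -678.3   22.7] [ 0.    0.   -9.86]
[ 0.476 -0.176  0.035] [-504.9 -678.3  187.7] [ 0.    0.   -9.86]
```

Request:
move_arm(
  moves=[
    [[0.046,-55,-15,5,0,0,-2],[0.046,-110,-30,10,0,0,-4],[0.046,-165,-50,15,0,0,-6],[0.046,-215,-75,20,0,0,-8],[0.046,-260,-105,20,0,0,-9.9]],
  ],
)

```text
clock: 2.02
tool_pos: [0.4198, 0.4395, 0.1964]
eef_rot: [0.0, 0.038, 0.999, 0.0]
contact_force: [0.5, 1.0, 0.2]
grip_width: 0.0465
```

My mistake: that call gave the shifts in mm rather than m. The per-row limit held the motion to a harmless path, but I'll use metres from now on.

```bash
python3 - <<'E'
from rel import *
o=telemetry.get_obs();print(o['clock'],np.abs(o['joint_vel']).max(),o['tool_pos'])
for w in [(.5,.2,.2),fw(-.1,-.155,.2),fw(-.1,-.155,.035)]: print(np.round(w,3),*rel(w))
E
```

```text
2.025 1.0767528068091003 [0.41984921 0.43947648 0.19636398]
[0.5 0.2 0.2] [ -98.1 -232.7   -3.7] [0.02 0.02 0.11]
[ 0.476 -0.176  0.2  ] [-102.7 -609.9   -3.9] [0.02 0.02 0.11]
[ 0.476 -0.176  0.035] [-102.7 -609.9  161.1] [0.02 0.02 0.11]
```

Request:
move_arm(
  moves=[
    [[0.046,-0.025,-0.055,0,0,0,0],[0.046,-0.05,-0.11,0,0,0,0],[0.046,-0.07,-0.165,0,0,0,0],[0.046,-0.08,-0.225,0,0,0,0],[0.046,-0.08,-0.285,0,0,0,0]],
  ],
)

```text
clock: 2.65
tool_pos: [0.4766, 0.1484, 0.1967]
eef_rot: [0.001, 0.039, 0.999, 0.0]
contact_force: [0.1, -0.7, 0.4]
grip_width: 0.0464
```

Request:
move_arm(
  moves=[
    [[0.046,0,-0.06,0,0,0,0],[0.046,0,-0.12,0,0,0,0],[0.046,0,-0.18,0,0,0,0],[0.046,0,-0.24,0,0,0,0],[0.046,0,-0.25,0,0,0,0]],
  ],
)

```text
clock: 3.28
tool_pos: [0.4565, -0.1019, 0.1967]
eef_rot: [0.0, 0.041, 0.999, -0.0]
contact_force: [0.4, 0.2, -0.6]
grip_width: 0.0463
```

```bash
python3 - <<'E'
from rel import *
o=telemetry.get_obs();print(o['clock'],np.abs(o['joint_vel']).max(),o['tool_pos'])
for w in [fw(-.1,-.155,.2),fw(-.1,-.155,.035)]: print(np.round(w,3),*rel(w))
print(fpos())
p=snap('wrist','w1.png');p=snap('side','s3.png')
for t in ['tray_front','tray_floor']:
    print(t,[(q['centre'],q['confidence']) for q in models.spot_point(t,p)])
E
```

```text
3.275 0.12186487548313997 [ 0.456534   -0.10192151  0.19666898]
[ 0.476 -0.176  0.2  ] [-25.6 -72.7  -3.3] [-0.02  0.04 -0.22]
[ 0.476 -0.176  0.035] [-25.5 -72.6 161.7] [-0.02  0.04 -0.22]
[-0.1253 -0.0822  0.1967]
tray_front [([356.6, 275.6], 0.76)]
tray_floor [([307.3, 227.4], 0.23)]
```

View pics/w1.png

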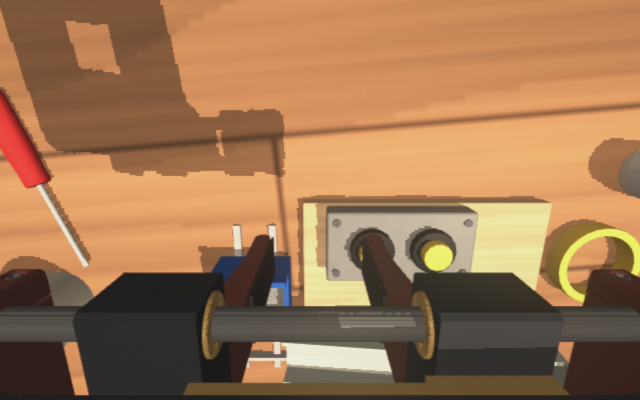

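The wrist view shows the tray wall's top edge at row 257, columns 215–290, and the keys at (370,250) and (435,255). The fingers are clear of both.

```bash
python3 - <<'E'
from rel import *
p=eyes.snapshot('scene')
for px in [(200,161),(209,115),(172,160)]: print(onplane(p,px,.005).round(3))
E
```

```text
[ 0.524 -0.372  0.005]
[ 0.342 -0.434  0.005]
[ 0.546 -0.452  0.005]
```

Request:
move_arm(
  moves=[
    [[0.046,-0.005,-0.05,0,0,0,-0.2],[0.046,-0.01,-0.073,0.03,0,0,-0.2],[0.046,-0.01,-0.073,0.08,0,0,-0.2],[0.046,-0.01,-0.073,0.1,0,0,-0.2],[0.046,-0.01,-0.073,0.1,0,0,-0.2]],
  ],
)

```text
clock: 4.15
tool_pos: [0.4604, -0.1707, 0.095]
eef_rot: [-0.002, 0.036, 0.999, 0.001]
contact_force: [0.8, 0.1, -0.1]
grip_width: 0.0458
```

Bystanders are far away. I'll go down to z 0.037 and start pushing.

Request:
move_arm(
  moves=[
    [[0.046,0,0,0.04,0,0,0.3],[0.046,0,0,0.058,0,0,0.3],[0.046,-0.01,0,0.058,0,0,0.3],[0.046,-0.03,0,0.058,0,0,0.3],[0.046,-0.04,0,0.058,0,0,0.3]],
  ],
)

```text
clock: 4.78
tool_pos: [0.504, -0.1756, 0.0402]
eef_rot: [0.002, 0.039, 0.999, -0.001]
contact_force: [-0.2, -0.7, -0.0]
grip_width: 0.0456
```

```bash
python3 - <<'E'
from rel import *
o=telemetry.get_obs();print(o['clock'],o['contact_force'],fpos(),rel(fw(0,-.155,.037)))
p=snap('side','s4.png')
cv2.imwrite('pics/s4c.png',cv2.resize(p['img'][170:320,240:440,::-1],None,fx=4,fy=4))
E
```

```text
4.775 [-0.21769078 -0.65565982 -0.0168557 ] [-0.0723 -0.152   0.0402] (array([-72.3,  -3. ,   3.5]), array([-0.06,  0.21,  0.  ]))
```

View pics/s4c.png

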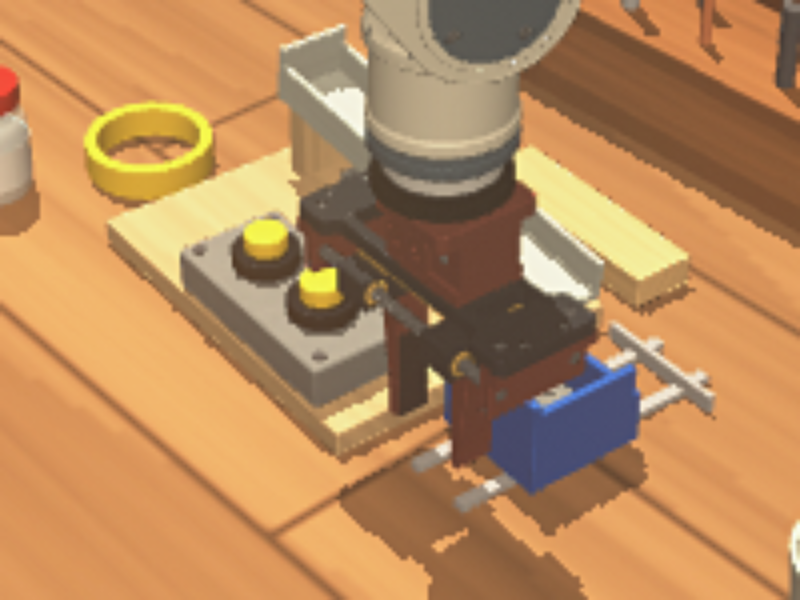

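The fingertips are just in front of the tray wall, at about (400,400) and (465,440) in the crop. Pushing now.

Request:
move_arm(
  moves=[
    [[0.046,-0.012,-0.003,0.003,0,0,0],[0.046,-0.025,-0.003,0.003,0,0,0],[0.046,-0.04,-0.003,0.003,0,0,0],[0.046,-0.053,-0.003,0.003,0,0,0],[0.046,-0.063,-0.003,0.003,0,0,0]],
  ],
)

```text
clock: 5.45
tool_pos: [0.5644, -0.1835, 0.0353]
eef_rot: [-0.0, 0.039, 0.999, -0.0]
contact_force: [-1.7, 0.1, 1.6]
grip_width: 0.0459
```

Request:
move_arm(
  moves=[
    [[0.046,-0.002,0,0,0,0,0],[0.046,-0.004,0,0,0,0,0],[0.046,-0.006,0,0,0,0,0],[0.046,-0.008,0,0,0,0,0],[0.046,-0.008,0,0,0,0,0]],
  ],
)

```text
clock: 6.08
tool_pos: [0.5716, -0.184, 0.0354]
eef_rot: [0.0, 0.039, 0.999, 0.0]
contact_force: [-0.6, -1.0, -1.4]
grip_width: 0.0458
```

```bash
python3 - <<'E'
from rel import *
o=telemetry.get_obs();print(o['clock'],o['contact_force'],fpos(),rel(fw(0,-.155,.037)))
p=snap('side','s5.png')
cv2.imwrite('pics/s5c.png',cv2.resize(p['img'][170:320,240:440,::-1],None,fx=4,fy=4))
E
```

```text
6.075 [-0.60033054 -1.00342569 -1.35600442] [-0.0042 -0.1551  0.0354] (array([-4.2,  0.1, -1.6]), array([ 0.01,  0.  , -0.06]))
```

View pics/s5c.png

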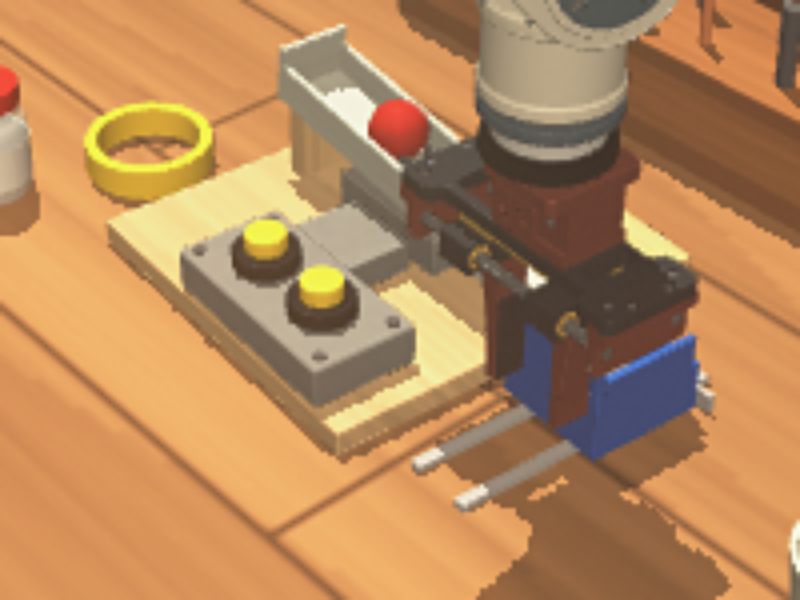

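Not against the stop yet; the force is still low. Continuing in small steps.

Request:
move_arm(
  moves=[
    [[0.046,-0.002,0,0,0,0,0],[0.046,-0.003,0,0,0,0,0],[0.046,-0.004,0,0,0,0,0],[0.046,-0.005,0,0,0,0,0],[0.046,-0.006,0,0,0,0,0]],
  ],
)

```text
clock: 6.75
tool_pos: [0.5762, -0.1843, 0.0354]
eef_rot: [-0.001, 0.039, 0.999, 0.0]
contact_force: [-8.1, -0.4, 6.4]
grip_width: 0.0461
```

Request:
move_arm(
  moves=[
    [[0.046,-0.001,0,0,0,0,0],[0.046,-0.002,0,0,0,0,0],[0.046,-0.002,0,0,0,0,0],[0.046,-0.003,0,0,0,0,0],[0.046,-0.003,0,0,0,0,0]],
  ],
)

```text
clock: 7.38
tool_pos: [0.5762, -0.1843, 0.0354]
eef_rot: [-0.004, 0.039, 0.999, 0.001]
contact_force: [-17.1, -0.1, 14.1]
grip_width: 0.0459
```

The tray is on its stop: force rose to 17 N with no further motion, at TCP x ≈ 0.000 (expected 0.002). Backing off and lifting.

Request:
move_arm(
  moves=[
    [[0.046,0.015,0,0,0,0,0],[0.046,0.05,0,0,0,0,0],[0.046,0.055,0,0.0,0,0,0],[0.046,0.055,0,-0.05,0,0,0],[0.046,0.055,0,-0.11,0,0,0]],
  ],
)

```text
clock: 8.0
tool_pos: [0.5263, -0.1805, 0.1461]
eef_rot: [-0.0, 0.039, 0.999, 0.0]
contact_force: [0.8, -0.8, -0.2]
grip_width: 0.0459
```

```bash
python3 - <<'E'
from rel import *
o=telemetry.get_obs();print(o['clock'],o['contact_force'],fpos(),rel(fw(-.065,0,.1)))
p=snap('side','s6.png')
cv2.imwrite('pics/s6c.png',cv2.resize(p['img'][170:320,240:440,::-1],None,fx=4,fy=4))
E
```

```text
8.0 [ 0.77472103 -0.80773803 -0.16130167] [-0.0497 -0.1551  0.1461] (array([ 15.5, 155.1,  46.2]), array([ 0.01, -0.02, -0.06]))
```

View pics/s6c.png

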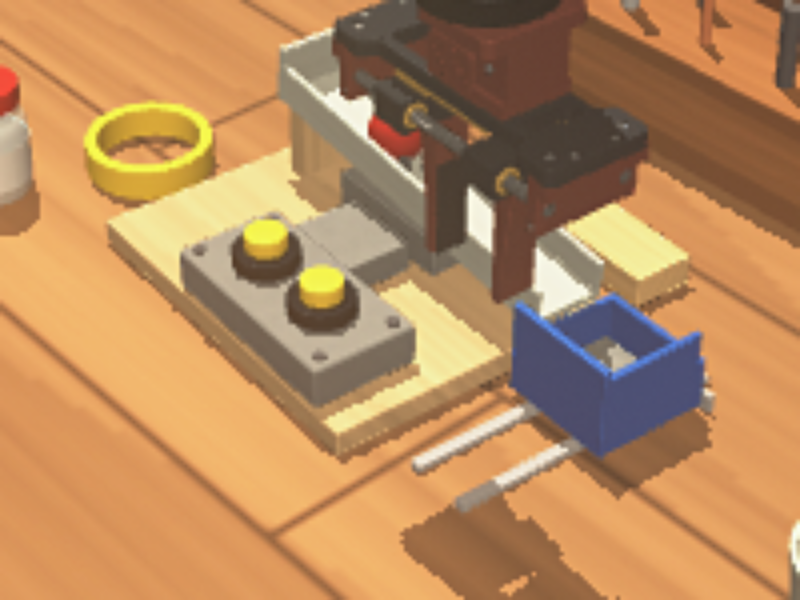

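The tray is home: its wall-top corners at (517,303) and (610,375) match the predicted (515,302) and (606,373). Moving over the keys.

Request:
move_arm(
  moves=[
    [[0.046,0.005,0.05,0,0,0,0],[0.046,0.01,0.105,0,0,0,0],[0.046,0.0155,0.155,0.0,0,0,0],[0.046,0.0155,0.155,0.03,0,0,0],[0.046,0.0155,0.155,0.05,0,0,0]],
  ],
)

```text
clock: 8.68
tool_pos: [0.5239, -0.0236, 0.095]
eef_rot: [0.001, 0.038, 0.999, 0.0]
contact_force: [-0.4, -0.1, -0.7]
grip_width: 0.0465
```

```bash
python3 - <<'E'
from rel import *
o=telemetry.get_obs();print(o['clock'],o['contact_force'],fpos(),rel(fw(-.065,0,.07)),o['grip_width'])
p=snap('wrist','w2.png')
for X in [(-.065,.03,.07),(-.065,-.03,.07)]: print(proj(p,fw(*X)))
for t in ['key_left_top','key_right_top']: print([(q['centre'],q['confidence']) for q in models.spot_point(t,p)])
p=snap('side','s7.png')
cv2.imwrite('pics/s7c.png',cv2.resize(p['img'][170:320,240:440,::-1],None,fx=4,fy=4))
E
```

```text
8.675 [-0.39498371 -0.11727198 -0.74446781] [-0.0642  0.0011  0.095 ] (array([ 0.8, -1.1, 25. ]), array([0.01, 0.14, 0.05])) 0.046452717157418215
[364.7739997  236.81021311]
[264.97535381 236.795872  ]
[([369.8, 233.8], 0.78)]
[([267.6, 237.5], 0.92)]
```

View pics/w2.png

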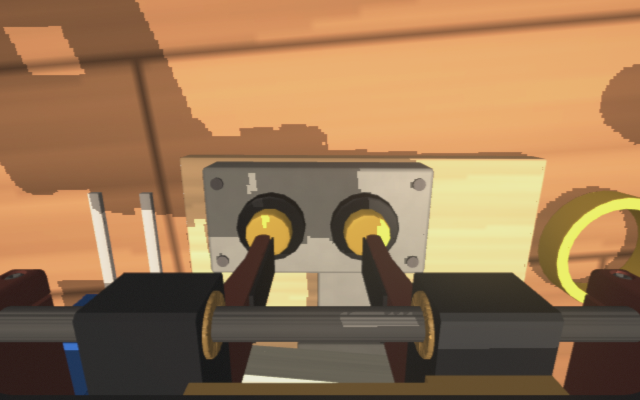

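View pics/s7c.png

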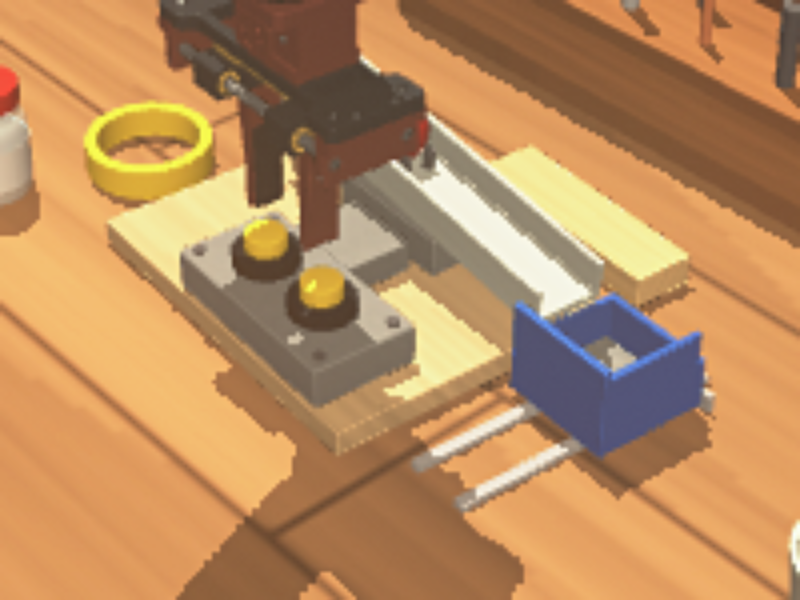

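In the wrist view the keys sit at about (269,235) and (368,234), 3 px left of the prediction (~2 mm, and the TCP is already 1 mm that way). The fingertips are lined up, so I'll press.

Request:
move_arm(
  moves=[
    [[0.046,0.001,0,0.015,0,0,0],[0.046,0.001,0,0.022,0,0,0],[0.046,0.001,0,0.027,0,0,0],[0.046,0.001,0,0.032,0,0,0],[0.046,0.001,0,0.035,0,0,0]],
  ],
)

```text
clock: 9.5
tool_pos: [0.5215, -0.0247, 0.062]
eef_rot: [-0.0, 0.039, 0.999, -0.0]
contact_force: [-13.9, 0.3, 50.5]
grip_width: 0.0463
```

Request:
move_arm(
  moves=[
    [[0.046,0,0,0.001,0,0,0],[0.046,0,0,0.002,0,0,0],[0.046,0,0,0.002,0,0,0],[0.046,0,0,0.002,0,0,0],[0.046,0,0,0.002,0,0,0]],
  ],
)

```text
clock: 10.12
tool_pos: [0.5214, -0.0247, 0.062]
eef_rot: [0.0, 0.039, 0.999, -0.0]
contact_force: [-14.3, 1.0, 46.1]
grip_width: 0.0459
```

```bash
python3 - <<'E'
from rel import *
o=telemetry.get_obs();print(o['clock'],o['contact_force'],o['ft_torque'],fpos(),rel(fw(-.065,0,.06)),o['grip_width'])
p=snap('wrist','w3.png')
p=snap('side','s8.png')
cv2.imwrite('pics/s8c.png',cv2.resize(p['img'][170:320,240:440,::-1],None,fx=4,fy=4))
E
```

```text
10.125 [-14.25024427   1.01693512  46.1316524 ] [-0.02656474  2.53223074 -0.02725557] [-0.0666 -0.0002  0.062 ] (array([-1.6,  0.2,  2. ]), array([-0.01,  0.02, -0.06])) 0.04587763103996676
```

View pics/s8c.png

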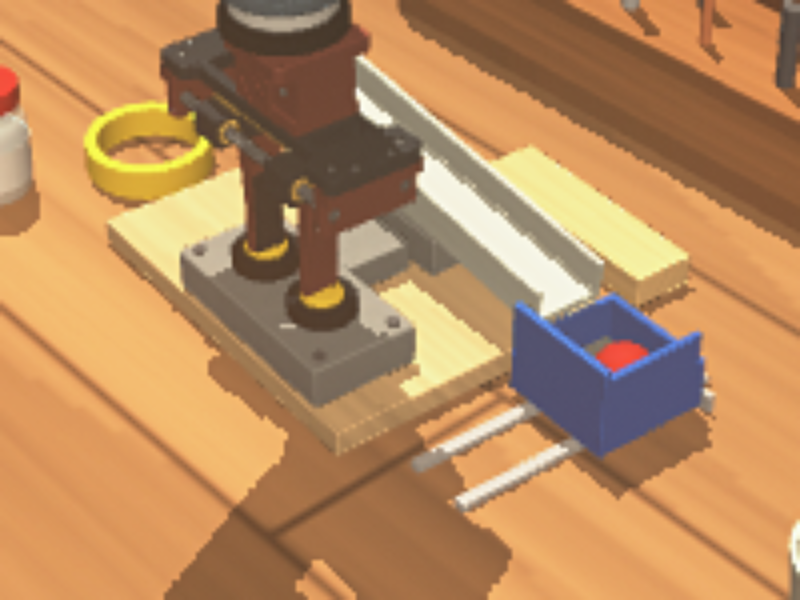

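View pics/w3.png

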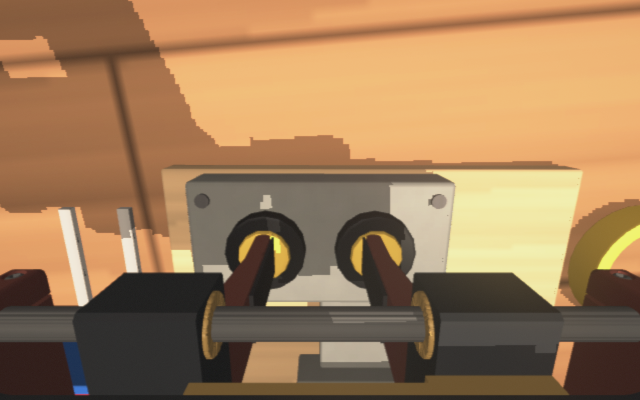

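Both keys are fully down (TCP z 0.062, stalled) and the ball is in the tray at (620,355). I'll ease the force slightly and hold while it settles.

Request:
move_arm(
  moves=[
    [[0.046,0,0,-0.001,0,0,0],[0.046,0,0,-0.001,0,0,0],[0.046,0,0,-0.001,0,0,0],[0.046,0,0,-0.001,0,0,0],[0.046,0,0,-0.001,0,0,0]],
  ],
)

```text
clock: 10.85
tool_pos: [0.5214, -0.0248, 0.0621]
eef_rot: [0.0, 0.039, 0.999, -0.0]
contact_force: [-10.8, 0.4, 34.8]
grip_width: 0.0456
```

Request:
move_arm(
  moves=[
    [[0.046,0,0,0,0,0,0],[0.046,0,0,0,0,0,0],[0.046,0,0,0,0,0,0],[0.046,0,0,0,0,0,0],[0.046,0,0,0,0,0,0]],
  ],
)

```text
clock: 11.48
tool_pos: [0.5214, -0.0247, 0.0621]
eef_rot: [0.0, 0.039, 0.999, -0.0]
contact_force: [-11.4, -0.3, 34.7]
grip_width: 0.0461
```

```bash
cat > ball.py <<'E'
from rel import *
o=telemetry.get_obs();print(o['clock'],o['contact_force'],fpos())
def red(n):
    p=eyes.snapshot(n); h=cv2.cvtColor(p['img'],cv2.COLOR_RGB2HSV)
    c=proj(p,fw(.052,-.155,.031)).astype(int); m=((h[:,:,0]<6)|(h[:,:,0]>172))&(h[:,:,1]>150)
    a=25; s=m[c[1]-a:c[1]+a,c[0]-a:c[0]+a]; yy,xx=np.nonzero(s)
    print(n,s.sum(),(xx.min()+c[0]-a,xx.max()+c[0]-a,yy.min()+c[1]-a,yy.max()+c[1]-a) if s.sum() else None,'expected centre',c)
    if s.sum():
        w=onplane(p,((xx.min()+xx.max())/2+c[0]-a,(yy.min()+yy.max())/2+c[1]-a),.031)
        print(w.round(4),'tray mid',fw(.052,-.155,.031).round(4))
    return p
red('scene'); red('side')
E
python3 ball.py; python3 ball.py
```

```text
11.475 [-11.40695938  -0.26283608  34.68583854] [-0.0666 -0.0002  0.0621]
scene 164 (np.int64(229), np.int64(243), np.int64(191), np.int64(204)) expected centre [241 199]
[ 0.627  -0.2036  0.031 ] tray mid [ 0.6276 -0.1882  0.031 ]
side 56 (np.int64(389), np.int64(401), np.int64(255), np.int64(262)) expected centre [391 259]
[ 0.6375 -0.1911  0.031 ] tray mid [ 0.6276 -0.1882  0.031 ]
11.575 [-10.76268206  -0.12459078  34.86646843] [-0.0666 -0.0002  0.0621]
scene 164 (np.int64(229), np.int64(243), np.int64(191), np.int64(204)) expected centre [241 199]
[ 0.627  -0.2036  0.031 ] tray mid [ 0.6276 -0.1882  0.031 ]
side 56 (np.int64(389), np.int64(401), np.int64(255), np.int64(262)) expected centre [391 259]
[ 0.6375 -0.1911  0.031 ] tray mid [ 0.6276 -0.1882  0.031 ]
```

Request:
move_arm(
  moves=[
    [[0.046,0,0,0,0,0,0],[0.046,0,0,0,0,0,0],[0.046,0,0,0,0,0,0],[0.046,0,0,0,0,0,0],[0.046,0,0,0,0,0,0]],
  ],
)

```text
clock: 12.3
tool_pos: [0.5214, -0.0247, 0.0621]
eef_rot: [0.0, 0.039, 0.999, -0.0]
contact_force: [-10.7, 0.2, 35.0]
grip_width: 0.046
```

Request:
move_arm(
  moves=[
    [[0.046,0,0,0,0,0,0],[0.046,0,0,0,0,0,0],[0.046,0,0,0,0,0,0],[0.046,0,0,0,0,0,0],[0.046,0,0,0,0,0,0]],
  ],
)

```text
clock: 12.92
tool_pos: [0.5214, -0.0247, 0.0621]
eef_rot: [0.0, 0.039, 0.999, -0.0]
contact_force: [-10.8, -0.4, 35.4]
grip_width: 0.0459
```

```bash
python3 ball.py; python3 - <<'E'
from rel import *
p=snap('scene','c9.png')
im=cv2.resize(p['img'][150:260,210:370,::-1],None,fx=5,fy=5,interpolation=cv2.INTER_CUBIC)
for X in [(.012,-.195,.068),(.012,-.115,.068),(.092,-.195,.034),(.092,-.115,.034)]:
    u=proj(p,fw(*X)); cv2.circle(im,(int((u[0]-210)*5+2),int((u[1]-150)*5+2)),3,(255,0,255),-1)
cv2.imwrite('pics/c9c.png',im)
E
```

```text
12.925 [-10.76016039  -0.4191984   35.43787897] [-0.0666 -0.0003  0.0621]
scene 162 (np.int64(229), np.int64(243), np.int64(191), np.int64(204)) expected centre [241 199]
[ 0.627  -0.2036  0.031 ] tray mid [ 0.6276 -0.1882  0.031 ]
side 56 (np.int64(389), np.int64(401), np.int64(255), np.int64(262)) expected centre [391 259]
[ 0.6375 -0.1911  0.031 ] tray mid [ 0.6276 -0.1882  0.031 ]
```

View pics/c9c.png

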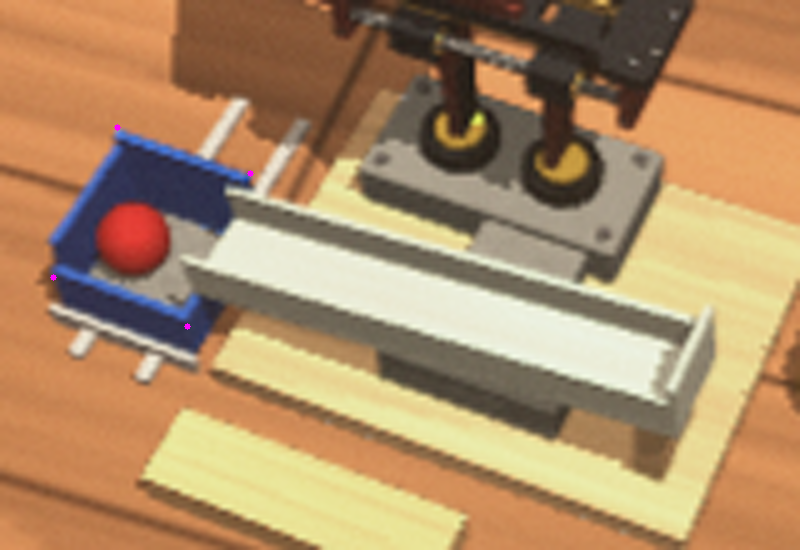

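The ball has been motionless for over a second, at (133,238) in the crop against the tray's right side. Letting go straight up.

Request:
move_arm(
  moves=[
    [[0.046,0,0,-0.01,0,0,0],[0.046,0,0,-0.03,0,0,0],[0.046,0,0,-0.07,0,0,0],[0.046,0,0,-0.12,0,0,0],[0.046,0,0,-0.13,0,0,0]],
  ],
)

```text
clock: 13.7
tool_pos: [0.5235, -0.0248, 0.1925]
eef_rot: [0.003, 0.039, 0.999, -0.0]
contact_force: [0.4, -0.3, -0.4]
grip_width: 0.0462
```

Request:
move_arm(
  moves=[
    [[0.046,0.05,0,0,0,0,0],[0.046,0.08,0,0,0,0,0],[0.046,0.08,0,0,0,0,0],[0.046,0.08,0,0,0,0,0],[0.046,0.08,0,0,0,0,0]],
  ],
)

```text
clock: 14.32
tool_pos: [0.4429, -0.0184, 0.1893]
eef_rot: [0.0, 0.039, 0.999, -0.0]
contact_force: [0.4, 0.4, 0.1]
grip_width: 0.046
```

```bash
python3 ball.py; python3 - <<'E'
from rel import *
a=snap('scene','c10.png')['img'];b=snap('side','s10.png')['img']
cv2.imwrite('pics/f.png',np.hstack([cv2.resize(a[130:270,170:370,::-1],(400,280)),cv2.resize(b[150:300,230:430,::-1],(373,280))]))
E
```

```text
14.325 [0.37678505 0.38583723 0.13757754] [-0.1453 -0.      0.1893]
scene 162 (np.int64(229), np.int64(243), np.int64(191), np.int64(204)) expected centre [241 199]
[ 0.627  -0.2036  0.031 ] tray mid [ 0.6276 -0.1882  0.031 ]
side 56 (np.int64(389), np.int64(401), np.int64(255), np.int64(262)) expected centre [391 259]
[ 0.6375 -0.1911  0.031 ] tray mid [ 0.6276 -0.1882  0.031 ]
```

View pics/f.png

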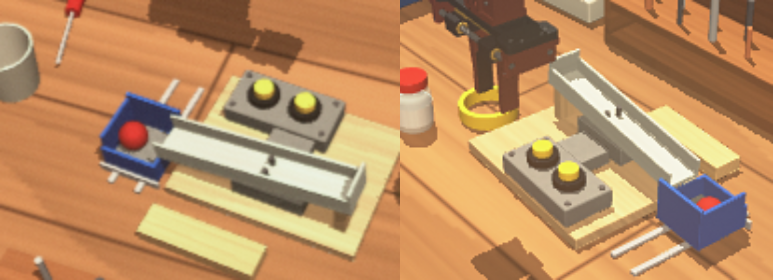

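Both keys are up and the pins have risen. The ball is at rest in the tray, the tray is home and the arm is clear. Handing in.

```bash
python3 -c "
from bench import job
print(job.hand_in())"
```

```text
the job is handed in; nothing more can be done
None
```

I pushed the tray home, pressed both keys fully down together until the ball had come to rest in the tray, then let go and handed in. The robot clock read about 14.5 s, against the 48 s limit.

- **Tray:** I pushed it with the fingertips until it stalled on the stop at 17 N. In the side view its front wall matches the predicted home position. In the scene view the overlay was about 1.5 px off, but the block's was too, so I put that down to the overlay.
- **Keys:** both went down until the fingertips stopped at z 62 mm, which is full travel. The pressing force peaked at about 50 N through the fingertips; I eased it to about 35 N for the rest of the hold.
- **Ball:** it did not move between pictures 1.4 s apart while the keys were held, and was in the same place after release. It rests near the tray's right-hand wall, about 15 mm from the middle by the scene view and about 10 mm by the side view, where it is partly hidden. That is close to the 15 mm limit.
- **After release:** the pictures show both keys up and the chute pins raised. The arm is clear, with no contact force. The other things look unmoved, though I checked that by eye only.

**One slip:** my first move call gave its shifts in millimetres instead of metres. The speed limit kept that motion in free space, and nothing was touched.

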